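# Fill the filter-cassette loader and work its lever

### The job

Fill the microscope's filter-cassette loader: lift the finned aluminium blanks out of its row and put them in the wooden tray, and set the three black cassettes from the bench upright and fully home in the three gaps of the row, one in each, without disturbing the cassettes that stand there already. When the row is full, swing the sprung lever all the way to its stop and let it come back to rest. Leave the other things on the bench alone.

Things in the scene. Friction and masses are not known exactly. Their poses are not given: they have to be found in the camera images.
- C0_c (a point): Loose filter cassette: a black box 46 mm long (its x), 24 mm thin (its y) and 46 mm tall (its z), about 0.13 kg, with a heavy steel foot 12 mm high, a round glass window in each broad face and a bright top; same either way round. The point is its centre, half-way up (23 mm above its foot). Starts standing upright on the bench, to be loaded.
- C1_c (a point): Loose filter cassette: a black box 46 mm long (its x), 24 mm thin (its y) and 46 mm tall (its z), about 0.13 kg, with a heavy steel foot 12 mm high, a round glass window in each broad face and a bright top; same either way round. The point is its centre, half-way up (23 mm above its foot). Starts standing upright on the bench, to be loaded.
- C2_c (a point): Loose filter cassette: a black box 46 mm long (its x), 24 mm thin (its y) and 46 mm tall (its z), about 0.13 kg, with a heavy steel foot 12 mm high, a round glass window in each broad face and a bright top; same either way round. The point is its centre, half-way up (23 mm above its foot). Starts standing upright on the bench, to be loaded.
- N0_c (a point): Neighbour 0 (counted along the loader's +y): filter cassette: a black box 46 mm long (its x), 24 mm thin (its y) and 46 mm tall (its z), about 0.13 kg, with a heavy steel foot 12 mm high, a round glass window in each broad face and a bright top; same either way round. The point is its centre, half-way up (23 mm above its foot). Stands loose in the loader's row all the time, to be left as it is.
- N1_c (a point): Neighbour 1 (counted along the loader's +y): filter cassette: a black box 46 mm long (its x), 24 mm thin (its y) and 46 mm tall (its z), about 0.13 kg, with a heavy steel foot 12 mm high, a round glass window in each broad face and a bright top; same either way round. The point is its centre, half-way up (23 mm above its foot). Stands loose in the loader's row all the time, to be left as it is.
- N2_c (a point): Neighbour 2 (counted along the loader's +y): filter cassette: a black box 46 mm long (its x), 24 mm thin (its y) and 46 mm tall (its z), about 0.13 kg, with a heavy steel foot 12 mm high, a round glass window in each broad face and a bright top; same either way round. The point is its centre, half-way up (23 mm above its foot). Stands loose in the loader's row all the time, to be left as it is.
- N3_c (a point): Neighbour 3 (counted along the loader's +y): filter cassette: a black box 46 mm long (its x), 24 mm thin (its y) and 46 mm tall (its z), about 0.13 kg, with a heavy steel foot 12 mm high, a round glass window in each broad face and a bright top; same either way round. The point is its centre, half-way up (23 mm above its foot). Stands loose in the loader's row all the time, to be left as it is.
- N4_c (a point): Neighbour 4 (counted along the loader's +y): filter cassette: a black box 46 mm long (its x), 24 mm thin (its y) and 46 mm tall (its z), about 0.13 kg, with a heavy steel foot 12 mm high, a round glass window in each broad face and a bright top; same either way round. The point is its centre, half-way up (23 mm above its foot). Stands loose in the loader's row all the time, to be left as it is.
- N5_c (a point): Neighbour 5 (counted along the loader's +y): filter cassette: a black box 46 mm long (its x), 24 mm thin (its y) and 46 mm tall (its z), about 0.13 kg, with a heavy steel foot 12 mm high, a round glass window in each broad face and a bright top; same either way round. The point is its centre, half-way up (23 mm above its foot). Stands loose in the loader's row all the time, to be left as it is.
- B0_c (a point): Blank: bare aluminium filler 46 mm long (its x), 24 mm thin (its y), 70 mm tall: a block 40 mm high with a fin 10 mm thin, 46 mm long and 30 mm high on top, about 0.12 kg. The point is its centre, 35 mm above its foot. If present it starts in place 0 of the loader; two or all of the three blanks are present.
- B1_c (a point): Blank: bare aluminium filler 46 mm long (its x), 24 mm thin (its y), 70 mm tall: a block 40 mm high with a fin 10 mm thin, 46 mm long and 30 mm high on top, about 0.12 kg. The point is its centre, 35 mm above its foot. If present it starts in place 1 of the loader; two or all of the three blanks are present.
- B2_c (a point): Blank: bare aluminium filler 46 mm long (its x), 24 mm thin (its y), 70 mm tall: a block 40 mm high with a fin 10 mm thin, 46 mm long and 30 mm high on top, about 0.12 kg. The point is its centre, 35 mm above its foot. If present it starts in place 2 of the loader; two or all of the three blanks are present.
- place0 (a point): Place 0 in the loader's row: the centre of its floor, 12 mm above the bench. x lies across the row (along a seated cassette's 46 mm), y along the row, z up. The gap is 28 mm wide between neighbour 1 and neighbour 2, and 50 mm between two side rails that are 5 mm thick and 6 mm higher than the floor. Places are 52 mm apart; beyond the rail on +x is free space up to a white housing that starts 75 mm from the row's middle line and stands 48 mm above the bench.
- place1 (a point): Place 1 in the loader's row: the centre of its floor, 12 mm above the bench. x lies across the row (along a seated cassette's 46 mm), y along the row, z up. The gap is 28 mm wide between neighbour 2 and neighbour 3, and 50 mm between two side rails that are 5 mm thick and 6 mm higher than the floor. Places are 52 mm apart; beyond the rail on +x is free space up to a white housing that starts 75 mm from the row's middle line and stands 48 mm above the bench.
- place2 (a point): Place 2 in the loader's row: the centre of its floor, 12 mm above the bench. x lies across the row (along a seated cassette's 46 mm), y along the row, z up. The gap is 28 mm wide between neighbour 3 and neighbour 4, and 50 mm between two side rails that are 5 mm thick and 6 mm higher than the floor. Places are 52 mm apart; beyond the rail on +x is free space up to a white housing that starts 75 mm from the row's middle line and stands 48 mm above the bench.
- tray_in (a point): Middle of the inner floor (5 mm above the bench) of the open wooden tray for blanks: inside 150 mm along x, 120 mm along y, walls 5 mm thick, 28 mm above the bench. Loose, about 0.4 kg; it need not stay where it is.
- lever (a joint): Sprung lever on the white housing, turning about an upright axis: 0 at rest, grows clockwise seen from above to its stop at 1.0 rad. The spring gives 0.14 N m at rest and 0.6 N m at the stop (about 7 N at the post) and brings it back when let go.
- lever_post (a point): Upright black hand post of the lever, 16 mm in diameter, about 50 mm tall: this point is on its axis, 87 mm above the bench, 18.5 mm below its top. It moves with the lever; the flat lever arm is at 56 to 63 mm above the bench.
- lever_hub (a point): The lever's turning axis, at the height of the lever_post point, 85 mm from it. x and y as the loader's: at rest the lever points along +y of this frame, at the stop it has swung towards +x. Fixed.
- oil: Bystander: small amber bottle, 32 mm in diameter, 75 mm tall, origin at its foot.
- dish: Bystander: shallow glass dish, 90 mm in diameter, 16 mm tall, origin at its foot.
- objective: Bystander: steel microscope objective standing on its wide end, 34 mm in diameter, 42 mm tall, origin at its foot.
- slidebox: Bystander: wooden slide box 85 x 60 x 35 mm, origin at its foot.

How it is judged:
By the outcome, as a careful person would: the job done as asked, in the order asked, and still so for the second after the job is handed in, with the robot touching nothing.
Of B0, B1, B2 only 2 to 3 are there at a start; the rules pass over those that are not, and their reading is None.
At some moment in a run one of tray may be knocked a few centimetres aside while the robot is not near it.
Once in a run the grip may slacken for a moment while it holds something.
It also fails if it takes over 192 s, if anything falls off the work surface, if the arm or the gripper's body presses on something with over 40 N, if the wrist force passes 120 N, or if a joint passes its speed limit or range.

### The arm

A 6-joint arm with a two-finger parallel gripper is mounted at the origin on the work surface. World frame = base frame: x ahead of the robot, y to its left, z up, the work surface at z = 0. Lengths are in m, angles in degrees, forces in N, time in s.
With the tool pointing down it reaches from about 0.425 to 0.95 m from the base axis. Payload 3.5 kg.
Tool frame: the origin (TCP) lies on the centre line of the jaws, within the pads' length; the fingertips stand 11 mm ahead of it and the grasp point (between the pads) lies 8 mm behind it; z points along the fingers, y is the line along which they close (so a half turn about z gives the same grasp; the last joint's range is limited). The gripper opens to 85 mm and grips with 20 to 120 N. Pads are 22 mm wide; open, the fingers measure 114 mm over their backs; the gripper's body (76 mm by 85 mm) begins 54 mm behind the grasp point. The pads swing forward as they close: fully open they stand 13 mm farther back than shut.
Start: joints at [66.463, 16.404, 90.338, -0, 73.258, -8.594], TCP at [0.174, 0.652, 0.215] pointing down, gripper open.
Joint ranges: [-158.93, 158.93], [-51.34, 127.21], [12.03, 142.37], [-87.48, 267.48], [13.55, 161.25], [-162.69, 162.69]. Speed limits (degrees/s): [159.86, 159.86, 180, 180, 180, 180].

### API

Orientations are given as a 3x3 rotation matrix whose columns are the frame's x, y, z axes.
In Python, from rig import readout, read_camera, get_calibration, manip gives the robot as it stands.
- The arm moves only by the shell command python3 -m creep 'ROWS'. ROWS is text: rows parted by semicolons, each of 7 numbers parted by spaces: the turn, a rotation vector about the tool's x, y, z in degrees, then the shift along the tool's x, y, z in cm, then the opening, from 0 (shut) to 1 (fully open). A call has 1 to 20 rows; each row is the pose to reach, as a shift and turn from the pose commanded when the call began, along the tool's axes at that moment; what a row does not reach only later rows make up. A row lasts 1/10 s, in which the tool goes at most 50 mm and 8.59 degrees, less where a joint would pass 70% of its speed; a pose out of reach is approached as far as the arm can. A call with a gripper value outside its range is refused whole. The fingers move at their own pace and stop on an object; the grip force is fixed at half the most. Time passes only in rows, so rows that repeat a pose let the fingers close. It gives the time, the measured TCP pose, the force, the opening and the grip force at its end, in the units of the state.
- readout.get_state(): the state, without advancing time (a new reading comes with each control period).
- read_camera(name): name is "side" or "top" or "wrist"; returns (picture, depth): 480x640x3 uint8, blue, green, red; 480x640 float32, m along the optical axis (not along the pixel's ray), 0 where there is no reading.
- get_calibration(name): a dict with "mtx" (3x3 intrinsics, pixels), "extrinsics" (4x4, takes a point from world to camera coordinates). Camera axes: x right, y down, z forward; pixel columns grow to the right and rows downward; lengths in m; the calibration is good to about 2 mm. A picture is of the moment at which its call begins: read the wrist's pose just before it. get_calibration takes no time and is no camera call; for the wrist camera it gives the pose at the moment of the call.
- manip.job_done(): hands the job in; it is judged then, once.
The state is a dict: "time_s": time; "joint_pos": joint angles; "qd": joint speeds; "joint_torque": joint torques, N m; "position": TCP position; "ee_rot": TCP orientation; "ft_force": force on the tool from outside, world axes, zero at the start; "wrist_torque": the same for the moment, N m; "width": opening from 0.0 (shut) to 1.0 (fully open); "gripper_force": force on a finger pad.
Only numpy, scipy, OpenCV 4.12 (cv2) and the standard library are available. Lean on these libraries where they do the work, as an engineer would, in place of code of your own. Each camera call takes 0.05 s, during which the arm holds its last target. There are 200 camera calls.

## Working session

There is one attempt and no reset: what is moved stays moved. The work goes in short steps, Python scripts to look and compute and a shell command to move; the robot and the scene stay as the last step left them, time stands still between calls to the robot, and variables do not carry over. Pictures are saved under pics/ and viewed, at most 14 in all, crops included, and the job is handed in when it is done.

```bash
ls; mkdir -p pics; cat > h.py <<'E'
import numpy as np, cv2
from rig import readout, read_camera, get_calibration
def shot(n,f=None):
    c=get_calibration(n); im,d=read_camera(n)
    if f: cv2.imwrite('pics/'+f,im)
    return im,d,np.array(c['mtx']),np.array(c['extrinsics'])
def cloud(d,K,E):
    v,u=np.mgrid[:480,:640]
    P=np.stack([(u-K[0,2])/K[0,0]*d,(v-K[1,2])/K[1,1]*d,d],-1)
    return (P-E[:3,3])@E[:3,:3]
def ray(px,z,K,E):
    px=np.atleast_2d(px).astype(float)
    r=np.c_[(px[:,0]-K[0,2])/K[0,0],(px[:,1]-K[1,2])/K[1,1],np.ones(len(px))]@E[:3,:3]
    o=-E[:3,:3].T@E[:3,3]
    return o+r*((z-o[2])/r[:,2])[:,None]
E
python3 - <<'E'
from h import *
s=readout.get_state();print({k:np.round(v,3).tolist() for k,v in s.items()})
for n in('top','side'):
    im,d,K,E=shot(n,n+'0.png');print(n,K.tolist(),(-E[:3,:3].T@E[:3,3]).round(3),E[2,:3].round(3)); np.save(n+'0.npy',d)
E
```

```text
pics
{'time_s': 0.0, 'joint_pos': [66.464, 16.455, 90.423, 0.001, 73.258, -8.595], 'qd': [-0.06, 0.021, -0.017, -0.042, -0.083, 0.017], 'joint_torque': [-0.0, -40.597, -29.263, -0.0, 0.006, 0.0], 'position': [0.174, 0.652, 0.213], 'ee_rot': [[-0.966, 0.258, -0.001], [0.258, 0.966, -0.002], [0.0, -0.002, -1.0]], 'ft_force': [0.102, -0.851, 0.644], 'wrist_torque': [-0.021, -0.018, -0.029], 'gripper_force': 0.0, 'width': 1.001}
top [[457.7540409462994, 0.0, 314.22784144793513], [0.0, 457.7540409462994, 238.58962534462785], [0.0, 0.0, 1.0]] [ 0.495 -0.009  1.013] [ 0.073  0.012 -0.997]
side [[540.4214742946465, 0.0, 315.3804893531686], [0.0, 540.4214742946465, 238.78289341051408], [0.0, 0.0, 1.0]] [0.214 0.928 0.677] [ 0.298 -0.816 -0.495]
```

View pics/top0.png

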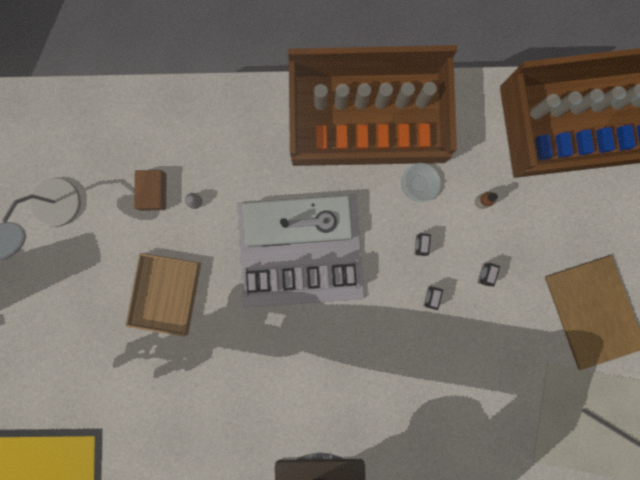

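View pics/side0.png

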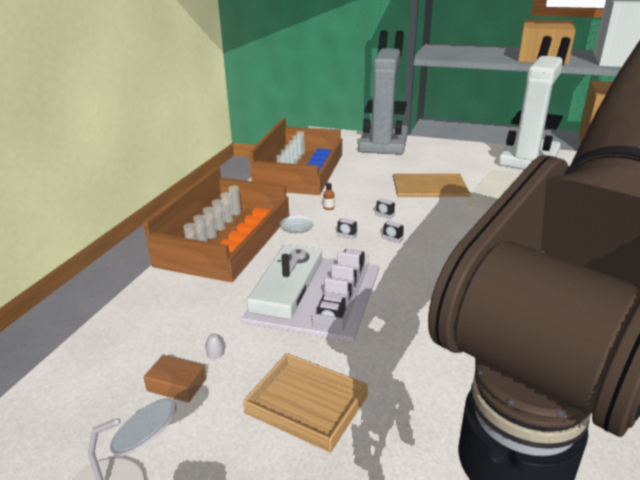

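```bash
python3 - <<'E'
from h import *
im=cv2.imread('pics/top0.png');d=np.load('top0.npy');c=get_calibration('top');K=np.array(c['mtx']);E=np.array(c['extrinsics'])
P=cloud(d,K,E)
for n,u,v in [('C a',423,240),('C b',489,270),('C c',433,294),('tray',163,295),('rowL',252,281),('rowmid',301,279),('rowR',350,275),('post',285,222),('hub',325,220),('oil',488,199),('dish',421,182),('obj',193,200),('sb',150,190),('bench',400,280)]:
    print(n,P[v-1:v+2,u-1:u+2].reshape(-1,3).mean(0).round(3))
c=get_calibration('wrist');E=np.array(c['extrinsics']);print('wrist cam',(-E[:3,:3].T@E[:3,3]).round(3),E[:3,:3].round(3).tolist(),np.array(c['mtx']).round(1).tolist())
a=cv2.resize(im[180:320,120:310],None,fx=4,fy=4,interpolation=3)[:, :]
cv2.imwrite('pics/crop.png',cv2.resize(im[185:315,230:510],(800,371),interpolation=3))
E
```

```text
C a [ 0.559 -0.227  0.047]
C b [ 0.493 -0.364  0.043]
C c [ 0.445 -0.245  0.044]
tray [0.451 0.337 0.006]
rowL [0.479 0.133 0.06 ]
rowmid [0.482 0.03  0.083]
rowR [ 0.488 -0.071  0.06 ]
post [0.596 0.06  0.106]
hub [ 0.602 -0.021  0.069]
oil [ 0.641 -0.362  0.061]
dish [ 0.69  -0.236  0.005]
obj [0.654 0.262 0.042]
sb [0.678 0.356 0.037]
bench [ 0.474 -0.184  0.002]
wrist cam [0.11  0.669 0.373] [[0.258, 0.966, -0.001], [0.933, -0.249, 0.259], [0.25, -0.068, -0.966]] [[366.2, 0.0, 319.4], [0.0, 366.2, 239.7], [0.0, 0.0, 1.0]]
```

View pics/crop.png

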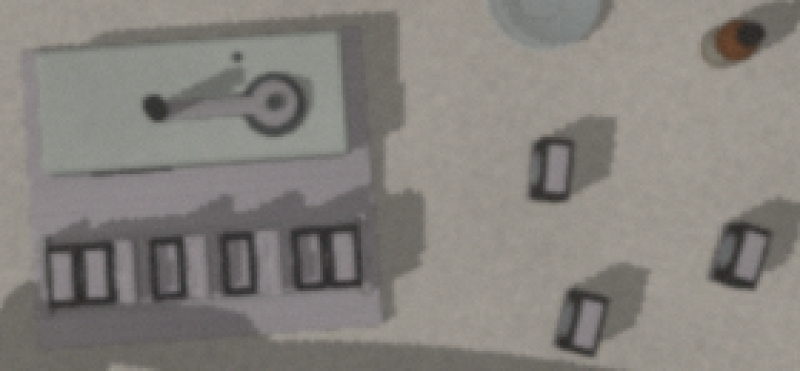

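```bash
cat >> h.py <<'E'
from scipy.spatial.transform import Rotation as R
def go(x,y,z,yaw):
    "row (deg, cm) from the present pose to TCP (x,y,z), tool down, tool y at yaw (deg)"
    s=readout.get_state(); R0=np.array(s['ee_rot']); a=np.radians(yaw)
    ty=np.array([np.cos(a),np.sin(a),0]); tz=np.array([0,0,-1.]); R1=np.c_[np.cross(ty,tz),ty,tz]
    rv=R.from_matrix(R0.T@R1).as_rotvec(degrees=True); t=R0.T@(np.array([x,y,z])-s['position'])*100
    print('row',rv.round(2),t.round(2),'now',np.round(s['position'],4),'yaw',np.degrees(np.arctan2(R0[1,1],R0[0,1])).round(2))
E
python3 -c "
from h import *
go(.482,.05,.26,2.5)"
```

```text
row [-1.200e-01  6.000e-02  7.256e+01] [-45.29 -50.19  -4.57] now [0.1738 0.6516 0.2133] yaw 75.06
```

```bash
python3 -m creep '0 0 72.5 -45.3 -50.2 -4.6 1;0 0 72.5 -45.3 -50.2 -4.6 1;0 0 72.5 -45.3 -50.2 -4.6 1;0 0 72.5 -45.3 -50.2 -4.6 1;0 0 72.5 -45.3 -50.2 -4.6 1;0 0 72.5 -45.3 -50.2 -4.6 1;0 0 72.5 -45.3 -50.2 -4.6 1;0 0 72.5 -45.3 -50.2 -4.6 1;0 0 72.5 -45.3 -50.2 -4.6 1;0 0 72.5 -45.3 -50.2 -4.6 1;0 0 72.5 -45.3 -50.2 -4.6 1;0 0 72.5 -45.3 -50.2 -4.6 1;0 0 72.5 -45.3 -50.2 -4.6 1;0 0 72.5 -45.3 -50.2 -4.6 1;0 0 72.5 -45.3 -50.2 -4.6 1;0 0 72.5 -45.3 -50.2 -4.6 1;0 0 72.5 -45.3 -50.2 -4.6 1;0 0 72.5 -45.3 -50.2 -4.6 1'
python3 - <<'E'
from h import *
go(.482,.05,.26,2.5)
im,d,K,E=shot('wrist','w1.png');np.savez('w1.npz',im=im,d=d,K=K,E=E)
E
```

```text
time_s: 1.9
position: [0.4816, 0.0515, 0.2603]
ee_rot: [[-0.047, 0.999, -0.001], [0.999, 0.047, 0.0], [0.0, -0.001, -1.0]]
ft_force: [-0.5, -0.8, -0.0]
width: 1.002
gripper_force: 0.0
row [-0.03 -0.02  0.17] [-0.15  0.03  0.03] now [0.4816 0.0515 0.2603] yaw 2.67
```

View pics/w1.png

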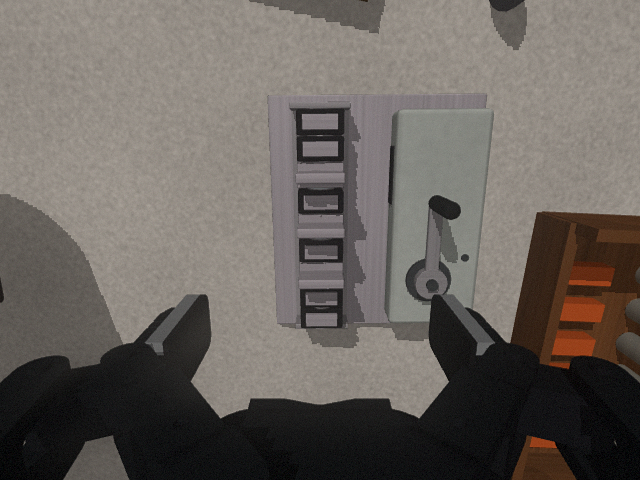

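```bash
cat >> h.py <<'E'
def rects(im,d,K,E,lo,hi,z,box,amin=60):
    "components of the height band lo..hi within box (x0,x1,y0,y1): min-area rects on plane z"
    P=cloud(d,K,E); x0,x1,y0,y1=box
    m=((P[...,2]>lo)&(P[...,2]<hi)&(P[...,0]>x0)&(P[...,0]<x1)&(P[...,1]>y0)&(P[...,1]<y1)&(d>0)).astype(np.uint8)
    n,L,st,_=cv2.connectedComponentsWithStats(m)
    out=[]
    for i in range(1,n):
        if st[i,4]<amin: continue
        v,u=np.nonzero(L==i); p=ray(np.c_[u,v],z,K,E)[:,:2]
        (c,wh,a)=cv2.minAreaRect((p*1000).astype(np.float32))
        a=a if wh[0]>=wh[1] else a+90; a=(a+90)%180-90
        out.append((np.array(c)/1000,max(wh),min(wh),a,P[L==i][:,2].mean()))
        print(np.round(c,1),'L %.1f W %.1f ang %.1f z %.4f n %d'%(max(wh),min(wh),a,out[-1][4],st[i,4]))
    return out
E
python3 - <<'E'
from h import *
w=np.load('w1.npz');a=[w[k] for k in('im','d','K','E')]
print('fins');f=rects(*a,.074,.09,.082,(.43,.54,-.12,.18))
print('cass');rects(*a,.053,.064,.058,(.43,.54,-.12,.18))
print('housing');rects(*a,.042,.054,.048,(.53,.66,-.12,.18),800)
print('post');rects(*a,.09,.12,.1055,(.53,.66,-.12,.18),10)
print('hub/arm');rects(*a,.054,.075,.063,(.53,.66,-.12,.18),30)
P=cloud(*a[1:]);m=(P[...,2]<.006)&(P[...,2]>-.01)&(a[1]>0);print('bench z',np.median(P[m][:,2]))
im,d,K,E=shot('top')
print('tray');rects(im,d,K,E,.018,.034,.028,(.33,.6,.2,.45))
print('C');rects(im,d,K,E,.036,.054,.046,(.35,.62,-.42,-.18),20)
E
```

```text
fins
[480.4  85.3] L 44.9 W 9.9 ang 2.6 z 0.0814 n 570
[482.8  33.6] L 44.8 W 10.8 ang 2.6 z 0.0812 n 541
[485.7 -17.1] L 45.5 W 11.6 ang 2.7 z 0.0807 n 541
cass
[477.8 123. ] L 48.6 W 44.5 ang -86.4 z 0.0560 n 2210
[481.5  60.4] L 44.8 W 23.0 ang 2.6 z 0.0561 n 959
[482.6  37.8] L 45.5 W 3.5 ang 3.9 z 0.0590 n 104
[484.1   8.5] L 44.3 W 24.8 ang 3.6 z 0.0559 n 857
[485.  -14.2] L 45.1 W 4.7 ang 4.1 z 0.0591 n 141
[487.9 -56.6] L 46.2 W 44.8 ang -86.4 z 0.0560 n 1416
housing
[603.2  40.8] L 226.0 W 93.8 ang -87.0 z 0.0478 n 16142
post
[593.   65.5] L 19.4 W 15.4 ang -39.9 z 0.1027 n 332
hub/arm
[592.3  16.5] L 108.2 W 34.9 ang -78.5 z 0.0627 n 1714
bench z -3.8787401800656996e-05
tray
[453.6 330.9] L 160.1 W 133.2 ang -10.3 z 0.0272 n 853
C
[ 550.3 -229. ] L 46.4 W 25.3 ang -2.0 z 0.0446 n 266
[ 484.4 -367.4] L 45.8 W 27.8 ang -17.8 z 0.0444 n 277
[ 436.8 -247.8] L 45.6 W 26.7 ang -16.0 z 0.0446 n 273
```

```bash
python3 -c "
from h import *
go(.4804,.0853,.037,2.7)"
```

```text
row [-0.   -0.01 -0.03] [3.390e+00 2.000e-02 2.236e+01] now [0.4818 0.0514 0.2606] yaw 2.67
```

```bash
python3 -m creep '0 0 0 3.4 0 0 .75;0 0 0 3.4 0 5 .75;0 0 0 3.4 0 10 .75;0 0 0 3.4 0 14 .75;0 0 0 3.4 0 17 .75;0 0 0 3.4 0 19 .75;0 0 0 3.4 0 21 .75;0 0 0 3.4 0 22.3 .75;0 0 0 3.4 0 22.3 .75;0 0 0 3.4 0 22.3 .75;0 0 0 3.4 0 22.3 0;0 0 0 3.4 0 22.3 0;0 0 0 3.4 0 22.3 0;0 0 0 3.4 0 22.3 0;0 0 0 3.4 0 22.3 0;0 0 0 3.4 0 22.3 0;0 0 0 3.4 0 22.3 0'
```

```text
time_s: 3.7
position: [0.4818, 0.0843, 0.0393]
ee_rot: [[-0.045, 0.999, 0.002], [0.999, 0.045, 0.0], [-0.0, 0.002, -1.0]]
ft_force: [-2.4, 0.4, 7.0]
width: 0.524
gripper_force: 61.4
```

```bash
python3 -m creep '0 0 0 0 0 -3 0;0 0 0 0 0 -6 0;0 0 0 0 0 -8 0;0 0 0 0 0 -8.5 0'; python3 -c "
from h import *
go(.4604,.3687,.125,-10.3)
im,d,K,E=shot('top');rects(im,d,K,E,.018,.034,.028,(.33,.6,.2,.45))"
```

```text
time_s: 4.1
position: [0.4827, 0.0842, 0.1256]
ee_rot: [[-0.045, 0.999, 0.006], [0.999, 0.045, -0.0], [-0.001, 0.006, -1.0]]
ft_force: [0.5, 0.2, -1.1]
width: 0.529
gripper_force: 42.0
row [ 3.600e-01 -1.000e-02  1.286e+01] [28.52 -0.96  0.04] now [0.4827 0.0842 0.1256] yaw 2.56
[453.6 330.8] L 160.2 W 133.3 ang -10.4 z 0.0274 n 848
```

```bash
python3 -m creep '0 0 3 4 -.1 0 0;0 0 6 8.5 -.2 0 0;0 0 9 13 -.4 0 0;0 0 12.9 17.5 -.6 0 0;0 0 12.9 22 -.8 0 0;0 0 12.9 26 -.9 0 0;0 0 12.9 28.5 -1 0 0;0 0 12.9 28.5 -1 0 0;0 0 12.9 28.5 -1 0 0'; python3 -c "
from h import *
go(.4604,.3687,.034,-10.3)
im,d,K,E=shot('top');rects(im,d,K,E,.018,.034,.028,(.33,.6,.2,.45))"
```

```text
time_s: 5.05
position: [0.4569, 0.3682, 0.1207]
ee_rot: [[0.178, 0.984, -0.003], [0.984, -0.178, -0.002], [-0.002, -0.002, -1.0]]
ft_force: [0.1, -0.9, -1.6]
width: 0.519
gripper_force: 64.5
row [-0.13  0.14  0.03] [0.13 0.35 8.67] now [0.4569 0.3682 0.1207] yaw -10.27
[453.6 331. ] L 160.2 W 132.9 ang -10.4 z 0.0274 n 758
```

```bash
python3 -m creep '0 0 0 0 .3 3 0;0 0 0 0 .3 5.5 0;0 0 0 0 .3 7.5 0;0 0 0 0 .3 8.5 0;0 0 0 0 .3 8.7 0;0 0 0 0 .3 8.7 0;0 0 0 0 .3 8.7 .75;0 0 0 0 .3 8.7 .75;0 0 0 0 .3 8.7 .75;0 0 0 0 .3 8.7 .75;0 0 0 0 .3 5 .75;0 0 0 0 .3 0 .75;0 0 0 0 .3 -4 .75'; python3 -c "
from h import *
go(.4818,.0346,.14,2.7)
im,d,K,E=shot('top');rects(im,d,K,E,.018,.034,.028,(.33,.6,.2,.45));rects(im,d,K,E,.06,.09,.075,(.33,.6,.2,.45),10)"
```

```text
time_s: 6.4
position: [0.4612, 0.3683, 0.1651]
ee_rot: [[0.179, 0.984, 0.001], [0.984, -0.179, 0.001], [0.001, 0.001, -1.0]]
ft_force: [1.1, 0.6, 1.0]
width: 0.752
gripper_force: 0.0
row [  0.07  -0.04 -13.03] [-32.46   8.01   2.49] now [0.4612 0.3683 0.1651] yaw -10.33
[453.6 330.9] L 160.2 W 133.0 ang -10.4 z 0.0274 n 828
[459.5 354.6] L 45.7 W 7.1 ang -7.7 z 0.0255 n 60
[461.6 364.6] L 45.2 W 15.2 ang -9.8 z 0.0732 n 165
```

```bash
python3 -m creep '0 0 -2 -4 1 0 .75;0 0 -5 -9 2.2 0 .75;0 0 -8 -14 3.5 0 .75;0 0 -11 -19 4.7 0 .75;0 0 -13 -24 5.9 0 .75;0 0 -13 -29 7.2 0 .75;0 0 -13 -32.5 8.1 0 .75;0 0 -13 -32.5 8.1 0 .75;0 0 -13 -32.5 8.1 0 .75'; python3 - <<'E'
from h import *
go(.4828,.0336,.0385,2.7)
a=shot('wrist')
rects(*a,.074,.09,.082,(.43,.54,-.12,.18)); print('c');rects(*a,.053,.064,.058,(.43,.54,-.12,.18))
E
```

```text
time_s: 7.35
position: [0.4824, 0.033, 0.1627]
ee_rot: [[-0.044, 0.999, 0.0], [0.999, 0.044, 0.0], [0.0, 0.0, -1.0]]
ft_force: [0.5, 1.1, 0.0]
width: 0.751
gripper_force: 0.0
row [ 0.02 -0.02 -0.19] [ 0.06  0.04 12.42] now [0.4824 0.033  0.1627] yaw 2.51
[482.8  33.9] L 45.0 W 11.2 ang 2.5 z 0.0811 n 1071
[485.3 -16.8] L 45.1 W 13.2 ang 3.8 z 0.0807 n 1026
c
[477.9 122.7] L 49.3 W 44.8 ang -87.1 z 0.0560 n 4463
[481.4  59.2] L 44.6 W 24.0 ang 2.5 z 0.0560 n 1847
[482.8  37.4] L 44.4 W 3.0 ang 2.5 z 0.0588 n 190
[484.1   8.1] L 44.4 W 24.9 ang 2.5 z 0.0560 n 1583
[485.5 -14.7] L 45.9 W 5.9 ang 2.5 z 0.0590 n 301
[487.7 -57.6] L 44.7 W 44.2 ang 2.5 z 0.0562 n 2390
```

```bash
python3 -m creep '0 0 0 .1 0 4 .75;0 0 0 .1 0 7 .75;0 0 0 .1 0 9.5 .75;0 0 0 .1 0 11.5 .75;0 0 0 .1 0 12.4 .75;0 0 0 .1 0 12.4 .75;0 0 0 .1 0 12.4 0;0 0 0 .1 0 12.4 0;0 0 0 .1 0 12.4 0;0 0 0 .1 0 12.4 0;0 0 0 .1 0 12.4 0;0 0 0 .1 0 12.4 0;0 0 0 .1 0 9 0;0 0 0 .1 0 6 0;0 0 0 .1 0 4 0;0 0 0 .1 0 3.5 0;0 0 0 .1 0 3.5 0'; python3 -c "
from h import *
go(.4536,.330,.125,-10.3)
im,d,K,E=shot('top');rects(im,d,K,E,.018,.034,.028,(.33,.6,.2,.45))"
```

```text
time_s: 9.1
position: [0.4822, 0.0347, 0.1277]
ee_rot: [[-0.046, 0.999, 0.001], [0.999, 0.046, -0.0], [-0.0, 0.001, -1.0]]
ft_force: [0.3, -0.2, -1.8]
width: 0.523
gripper_force: 65.2
row [4.000e-02 1.000e-02 1.295e+01] [29.64 -1.49  0.26] now [0.4822 0.0347 0.1277] yaw 2.65
[453.5 331.1] L 159.9 W 132.6 ang -10.4 z 0.0275 n 818
[459.6 355.1] L 45.9 W 6.4 ang -11.0 z 0.0259 n 61
```

```bash
python3 -m creep '0 0 3 4 -.2 0 0;0 0 6 8.5 -.4 0 0;0 0 9 13 -.6 0 0;0 0 13 17.5 -.9 0 0;0 0 13 22 -1.1 0 0;0 0 13 26 -1.3 0 0;0 0 13 29.6 -1.5 0 0;0 0 13 29.6 -1.5 0 0;0 0 13 29.6 -1.5 0 0'; python3 -c "
from h import *
go(.4536,.330,.033,-10.3)
im,d,K,E=shot('top');rects(im,d,K,E,.018,.034,.028,(.33,.6,.2,.45))"
```

```text
time_s: 10.05
position: [0.452, 0.3297, 0.1252]
ee_rot: [[0.178, 0.984, -0.004], [0.984, -0.178, -0.002], [-0.003, -0.003, -1.0]]
ft_force: [-0.1, 0.2, -0.6]
width: 0.518
gripper_force: 65.2
row [-0.19  0.17  0.07] [0.09 0.18 9.22] now [0.452  0.3297 0.1252] yaw -10.23
[453.5 330.9] L 159.8 W 133.0 ang -10.4 z 0.0275 n 592
```

```bash
python3 -m creep '0 0 0 0 .2 3 0;0 0 0 0 .2 5.5 0;0 0 0 0 .2 7.5 0;0 0 0 0 .2 8.7 0;0 0 0 0 .2 9.1 0;0 0 0 0 .2 9.1 0;0 0 0 0 .2 9.1 .75;0 0 0 0 .2 9.1 .75;0 0 0 0 .2 9.1 .75;0 0 0 0 .2 9.1 .75;0 0 0 0 .2 5 .75;0 0 0 0 .2 0 .75;0 0 0 0 .2 -4 .75'; python3 -c "
from h import *
go(.4853,-.0168,.16,2.7)
im,d,K,E=shot('top');rects(im,d,K,E,.018,.034,.028,(.33,.6,.2,.45));rects(im,d,K,E,.06,.09,.075,(.33,.6,.2,.45),10)"
```

```text
time_s: 11.4
position: [0.4559, 0.3297, 0.1704]
ee_rot: [[0.179, 0.984, 0.002], [0.984, -0.179, 0.001], [0.001, 0.002, -1.0]]
ft_force: [1.4, -0.7, 0.0]
width: 0.75
gripper_force: 0.0
row [  0.1   -0.06 -13.03] [-33.56   9.11   1.01] now [0.4559 0.3297 0.1704] yaw -10.33
[453.6 330.8] L 160.2 W 133.4 ang -10.5 z 0.0275 n 653
[446.5 395.4] L 73.4 W 8.7 ang -10.1 z 0.0276 n 111
[461.5 364.6] L 45.5 W 15.8 ang -10.9 z 0.0732 n 164
[456.7 322.9] L 45.6 W 15.3 ang -11.7 z 0.0731 n 160
```

```bash
python3 -m creep '0 0 -2 -4 1.1 0 .75;0 0 -5 -9 2.4 0 .75;0 0 -8 -14 3.8 0 .75;0 0 -11 -19 5.2 0 .75;0 0 -13 -24 6.5 0 .75;0 0 -13 -29 7.9 0 .75;0 0 -13 -33.6 9.1 0 .75;0 0 -13 -33.6 9.1 1 .75;0 0 -13 -33.6 9.1 1 .75;0 0 -13 -33.6 9.1 1 .75'; python3 - <<'E'
from h import *
go(.4853,-.0168,.0385,2.7)
a=shot('wrist')
rects(*a,.074,.09,.082,(.43,.54,-.12,.18)); print('c');rects(*a,.053,.064,.058,(.43,.54,-.12,.18))
E
```

```text
time_s: 12.45
position: [0.4842, -0.0165, 0.157]
ee_rot: [[-0.047, 0.999, -0.001], [0.999, 0.047, 0.001], [0.001, -0.001, -1.0]]
ft_force: [1.0, 0.7, -0.1]
width: 0.751
gripper_force: 0.0
row [-0.07 -0.06 -0.02] [-0.05  0.12 11.85] now [ 0.4842 -0.0165  0.157 ] yaw 2.68
[485.6 -17.8] L 44.8 W 11.8 ang 2.7 z 0.0811 n 1116
c
[478.4 115.4] L 45.1 W 37.1 ang 2.6 z 0.0560 n 4066
[481.6  58.3] L 44.6 W 24.5 ang 2.6 z 0.0560 n 2199
[484.2   7.4] L 44.5 W 24.4 ang 2.7 z 0.0560 n 1870
[485.2 -14.6] L 45.1 W 3.4 ang 3.7 z 0.0589 n 213
[487.7 -56.1] L 48.5 W 44.6 ang -87.3 z 0.0560 n 3144
```

```bash
python3 -m creep '0 0 0 0 .1 4 .75;0 0 0 0 .1 7 .75;0 0 0 0 .1 9.5 .75;0 0 0 0 .1 11 .75;0 0 0 0 .1 11.8 .75;0 0 0 0 .1 11.8 .75;0 0 0 0 .1 11.8 0;0 0 0 0 .1 11.8 0;0 0 0 0 .1 11.8 0;0 0 0 0 .1 11.8 0;0 0 0 0 .1 11.8 0;0 0 0 0 .1 11.8 0;0 0 0 0 .1 8.5 0;0 0 0 0 .1 6 0;0 0 0 0 .1 3.5 0;0 0 0 0 .1 3 0;0 0 0 0 .1 3 0'; python3 -c "
from h import *
go(.4465,.2885,.125,-10.3)
im,d,K,E=shot('top');rects(im,d,K,E,.018,.034,.028,(.33,.6,.2,.45))"
```

```text
time_s: 14.2
position: [0.486, -0.0176, 0.1279]
ee_rot: [[-0.046, 0.999, 0.001], [0.999, 0.046, -0.0], [-0.001, 0.001, -1.0]]
ft_force: [-0.3, -0.1, -1.6]
width: 0.518
gripper_force: 64.7
row [ 0.08  0.02 12.95] [30.76 -2.53  0.27] now [ 0.486  -0.0176  0.1279] yaw 2.65
[453.6 330.9] L 160.2 W 133.1 ang -10.4 z 0.0274 n 818
[459.5 354.9] L 45.9 W 6.8 ang -11.0 z 0.0261 n 63
```

```bash
python3 -m creep '0 0 3 4 -.3 0 0;0 0 6 8.5 -.7 0 0;0 0 9 13 -1 0 0;0 0 13 17.5 -1.4 0 0;0 0 13 22 -1.8 0 0;0 0 13 26 -2.1 0 0;0 0 13 31 -2.5 0 0;0 0 13 31 -2.5 0 0;0 0 13 31 -2.5 0 0'; python3 -c "
from h import *
go(.4467,.2915,.033,-10.3)
im,d,K,E=shot('top');rects(im,d,K,E,.018,.034,.028,(.33,.6,.2,.45))"
```

```text
time_s: 15.15
position: [0.4446, 0.2914, 0.1252]
ee_rot: [[0.177, 0.984, -0.004], [0.984, -0.177, -0.002], [-0.003, -0.003, -1.0]]
ft_force: [-0.0, 0.0, -1.4]
width: 0.524
gripper_force: 64.7
row [-0.2   0.16  0.12] [0.07 0.23 9.22] now [0.4446 0.2914 0.1252] yaw -10.18
[453.6 330.7] L 160.3 W 133.3 ang -10.3 z 0.0275 n 560
```

```bash
python3 -m creep '0 0 0 0 .2 3 0;0 0 0 0 .2 5.5 0;0 0 0 0 .2 7.5 0;0 0 0 0 .2 8.7 0;0 0 0 0 .2 9.1 0;0 0 0 0 .2 9.1 0;0 0 0 0 .2 9.1 .75;0 0 0 0 .2 9.1 .75;0 0 0 0 .2 9.1 .75;0 0 0 0 .2 9.1 .75;0 0 0 0 .2 5 .75;0 0 0 0 .2 0 .75;0 0 0 0 .2 -4 .75'; python3 -c "
from h import *
go(.46,-.24,.17,-10.3)
im,d,K,E=shot('top');rects(im,d,K,E,.018,.034,.028,(.33,.6,.2,.45));rects(im,d,K,E,.06,.09,.075,(.33,.6,.2,.45),10)"
```

```text
time_s: 16.5
position: [0.4487, 0.291, 0.1703]
ee_rot: [[0.179, 0.984, 0.002], [0.984, -0.179, 0.001], [0.001, 0.002, -1.0]]
ft_force: [0.6, 1.2, 0.2]
width: 0.75
gripper_force: 0.0
row [ 0.09 -0.06 -0.03] [-52.04  10.63  -0.  ] now [0.4487 0.291  0.1703] yaw -10.33
[453.6 330.8] L 160.1 W 132.5 ang -10.2 z 0.0274 n 574
[456.7 322.8] L 45.3 W 15.0 ang -10.3 z 0.0732 n 150
[449.2 285. ] L 46.4 W 14.5 ang -8.9 z 0.0735 n 159
```

```bash
python3 -m creep '0 0 0 -5 1 0 .75;0 0 0 -10 2 0 .75;0 0 0 -15 3 0 .75;0 0 0 -20 4 0 .75;0 0 0 -25 5 0 .75;0 0 0 -30 6.1 0 .75;0 0 0 -35 7.1 0 .75;0 0 0 -40 8.2 0 .75;0 0 0 -45 9.2 0 .75;0 0 0 -49 10 0 .75;0 0 0 -52 10.6 0 .75;0 0 0 -52 10.6 0 .75;0 0 0 -52 10.6 0 .75'; python3 - <<'E'
from h import *
im,d,K,E=shot('top');rects(im,d,K,E,.018,.034,.028,(.33,.6,.2,.45));rects(im,d,K,E,.06,.09,.075,(.33,.6,.2,.45),10)
print('w');a=shot('wrist','w2.png')
r=rects(*a,.036,.054,.046,(.35,.62,-.45,-.15))
go(.4368,-.2478,.028,-16)
E
```

```text
time_s: 17.85
position: [0.459, -0.2401, 0.1674]
ee_rot: [[0.181, 0.983, -0.0], [0.983, -0.181, 0.001], [0.001, -0.0, -1.0]]
ft_force: [0.7, 0.0, -0.1]
width: 0.751
gripper_force: 0.0
[453.6 330.8] L 160.2 W 133.4 ang -10.4 z 0.0273 n 872
[459.4 355.2] L 46.3 W 8.2 ang -12.2 z 0.0255 n 62
[461.5 364.3] L 45.1 W 16.0 ang -8.9 z 0.0728 n 166
[456.7 322.9] L 45.3 W 14.8 ang -10.3 z 0.0733 n 159
[449.  284.3] L 46.6 W 15.3 ang -10.2 z 0.0731 n 160
w
[ 548.3 -228.1] L 46.2 W 25.8 ang -6.8 z 0.0434 n 1897
[ 436.8 -246.7] L 45.0 W 26.3 ang -15.7 z 0.0434 n 1709
[ 483.6 -364. ] L 45.7 W 28.3 ang -18.3 z 0.0430 n 1401
row [-0.03 -0.03  5.72] [-1.3  -2.03 13.94] now [ 0.4592 -0.2387  0.1674] yaw -10.28
```

View pics/w2.png

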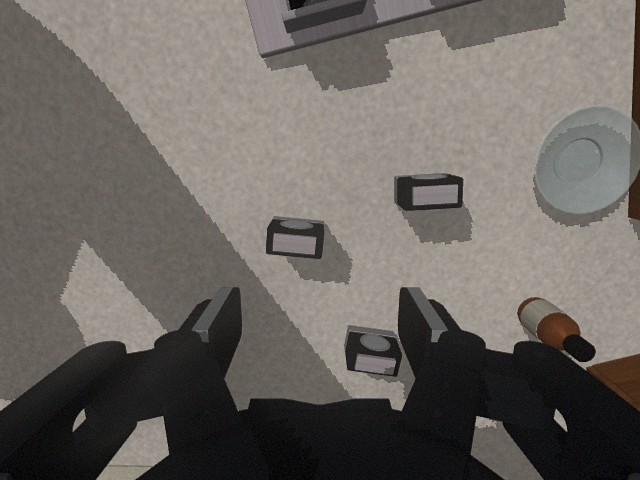

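```bash
python3 -m creep '0 0 5.6 -1.3 -2 0 .75;0 0 5.6 -1.3 -2 2 .75;0 0 5.6 -1.3 -2 2 .75;0 0 5.6 -1.3 -2 2 .75'; python3 - <<'E'
from h import *
a=shot('wrist')
r=rects(*a,.0435,.05,.046,(.40,.48,-.29,-.2))
c=r[0]; go(*c[0],.026,c[3])
E
```

```text
time_s: 18.35
position: [0.4373, -0.2477, 0.1475]
ee_rot: [[0.273, 0.962, -0.001], [0.962, -0.273, 0.001], [0.001, -0.001, -1.0]]
ft_force: [-0.2, -0.4, 0.0]
width: 0.747
gripper_force: 0.0
[ 435.9 -247.7] L 34.7 W 15.1 ang -15.8 z 0.0459 n 896
row [0.03 0.01 0.  ] [ 0.   -0.2  12.21] now [ 0.4377 -0.2483  0.1481] yaw -15.84
```

```bash
python3 -m creep '0 0 0 0 -.1 4 .75;0 0 0 0 -.1 7 .75;0 0 0 0 -.1 9.5 .75;0 0 0 0 -.1 11.5 .75;0 0 0 0 -.1 12.2 .75;0 0 0 0 -.1 12.2 .75;0 0 0 0 -.1 12.2 0;0 0 0 0 -.1 12.2 0;0 0 0 0 -.1 12.2 0;0 0 0 0 -.1 12.2 0;0 0 0 0 -.1 12.2 0;0 0 0 0 -.1 12.2 0;0 0 0 0 -.1 9 0;0 0 0 0 -.1 6 0;0 0 0 0 -.1 4 0;0 0 0 0 -.1 3.5 0;0 0 0 0 -.1 3.5 0'; python3 - <<'E'
from h import *
a=shot('wrist','w3.png');s=readout.get_state();z=s['position'][2]
print(s['position'])
P=cloud(a[1],a[2],a[3]);print(P[::1].reshape(-1,3)[(a[1].ravel()>0)&(a[1].ravel()<.3)].shape)
rects(*a,z+.0165,z+.0235,z+.020,(s['position'][0]-.03,s['position'][0]+.03,s['position'][1]-.03,s['position'][1]+.03))
go(.4857,-.0173,.12,2.7)
E
```

```text
time_s: 20.1
position: [0.4371, -0.2495, 0.1143]
ee_rot: [[0.275, 0.962, 0.003], [0.962, -0.275, -0.002], [-0.002, 0.003, -1.0]]
ft_force: [-0.1, 0.1, -0.9]
width: 0.003
gripper_force: 0.0
[ 0.43632674 -0.2487864   0.11279344]
(274456, 3)
row [  0.04   0.03 -18.64] [23.61 -1.61 -0.73] now [ 0.4363 -0.2488  0.1128] yaw -15.94
```

View pics/w3.png

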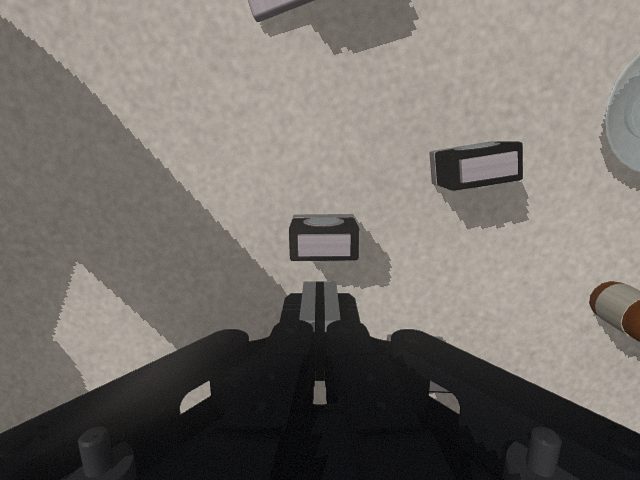

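```bash
python3 -m creep '0 0 0 0 0 -4 .75;0 0 0 0 0 -4 .75;0 0 0 0 0 -4 .75;0 0 0 0 0 -4 .75'; python3 - <<'E'
from h import *
a=shot('wrist','w4.png')
rects(*a,.0435,.05,.046,(.35,.62,-.45,-.15));print();rects(*a,.012,.07,.024,(.35,.52,-.35,-.15))
E
```

```text
time_s: 20.55
position: [0.4354, -0.248, 0.1507]
ee_rot: [[0.275, 0.962, -0.003], [0.962, -0.275, 0.002], [0.001, -0.003, -1.0]]
ft_force: [-0.1, -0.3, 1.0]
width: 0.679
gripper_force: 0.0
[ 550.  -229.5] L 34.8 W 14.7 ang -7.2 z 0.0460 n 1011
[ 439.4 -249.8] L 33.6 W 14.5 ang -15.9 z 0.0459 n 861

[ 439.3 -251.6] L 48.6 W 31.8 ang -14.8 z 0.0413 n 2231
```

```bash
python3 -c "
from h import *
go(.4394,-.2498,.024,-15.9)"
```

```text
row [-0.2  -0.09 -0.04] [-0.09  0.49 12.65] now [ 0.4353 -0.2479  0.1505] yaw -15.94
```

```bash
python3 -m creep '0 0 0 -.1 .4 4 .75;0 0 0 -.1 .4 7 .75;0 0 0 -.1 .4 9.5 .75;0 0 0 -.1 .4 11.5 .75;0 0 0 -.1 .4 12.5 .75;0 0 0 -.1 .4 12.5 .75;0 0 0 -.1 .4 12.5 .75;0 0 0 -.1 .4 12.5 0;0 0 0 -.1 .4 12.5 0;0 0 0 -.1 .4 12.5 0;0 0 0 -.1 .4 12.5 0;0 0 0 -.1 .4 12.5 0;0 0 0 -.1 .4 12.5 0;0 0 0 -.1 .4 12.5 0'
```

```text
time_s: 22.0
position: [0.4382, -0.2512, 0.0302]
ee_rot: [[0.273, 0.962, -0.006], [0.962, -0.273, 0.001], [-0.001, -0.006, -1.0]]
ft_force: [-11.0, 2.7, 17.6]
width: 0.005
gripper_force: 8.6
```

```bash
python3 - <<'E'
from h import *
a=shot('wrist','w5.png')
E
```

```text
(no output)
```

View pics/w5.png

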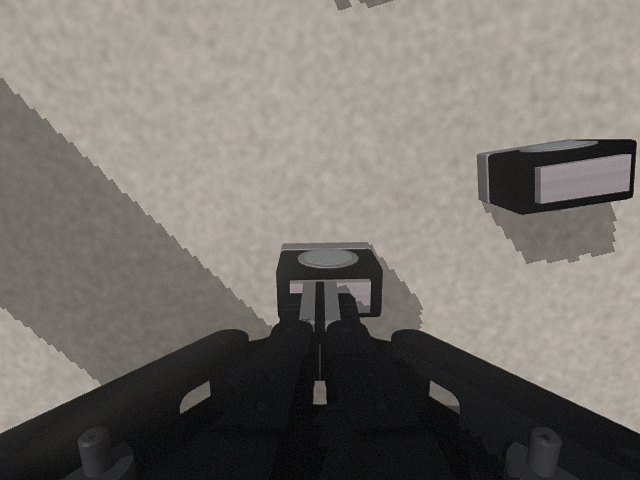

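```bash
python3 - <<'E'
from h import *
s=readout.get_state();print(s['position'],s['ft_force'],np.round(s['joint_pos'],2))
a=shot('wrist');P=cloud(*a[1:])
for u,v in [(307,286),(307,300),(332,286),(332,300),(295,287),(295,310),(365,285),(365,300),(300,262),(330,260),(285,300),(330,246),(550,180)]: print(u,v,P[v,u].round(4))
K,E=a[2],a[3]
for q in ([*s['position'][:2],s['position'][2]-.011],[.4394,-.2498,.046]):
    c=E[:3,:3]@np.array(q)+E[:3,3];print((K@c/c[2])[:2].round(1))
E
```

```text
[ 0.43823156 -0.25118119  0.03022932] [-10.79819716   2.0300654   18.31075582] [-41.24   8.99 120.72  -0.25  50.58 -25.25]
307 286 [ 0.4361 -0.2394  0.0561]
307 300 [ 0.4366 -0.2395  0.0693]
332 286 [ 0.4455 -0.2418  0.0568]
332 300 [ 0.4452 -0.2417  0.0697]
295 287 [ 0.4295 -0.2424  0.0458]
295 310 [ 0.4314 -0.2419  0.0696]
365 285 [ 0.4581 -0.2495  0.0457]
365 300 [ 0.4564 -0.2559  0.0463]
300 262 [ 0.433  -0.2358  0.0344]
330 260 [ 0.4461 -0.2386  0.0342]
285 300 [ 0.4271 -0.2409  0.0607]
330 246 [ 0.4465 -0.2392  0.01  ]
550 180 [ 0.5377 -0.2266  0.0456]
[320.8 277.9]
[322.4 297. ]
```

```bash
python3 - <<'E'
from h import *
w=np.load('w1.npz');P=cloud(w['d'],w['K'],w['E'])
for u,v in [(200,300),(205,300),(207,297),(440,300),(433,298),(180,330)]: print(u,v,P[v,u].round(4),w['d'][v,u])
E
python3 -m creep '0 0 0 0 0 -4 0;0 0 0 0 0 -8 0;0 0 0 0 0 -8 0;0 0 0 0 0 -8 0'
python3 - <<'E'
from h import *
s=readout.get_state();a=shot('wrist');P=cloud(*a[1:])
print(s['position'],np.round(s['joint_pos'],2));
for v in range(276,320,6): print(v,P[v,307].round(4),P[v,332].round(4))
rects(*a,.0435,.05,.046,(.35,.62,-.45,-.15))
E
```

```text
200 300 [0.4377 0.06   0.2985] 0.13131921
205 300 [0.438  0.0579 0.2937] 0.13646795
207 297 [0.438  0.058  0.2911] 0.13897696
440 300 [0.5229 0.065  0.3007] 0.12885615
433 298 [0.523  0.0624 0.2931] 0.13693668
180 330 [0.4381 0.0595 0.3191] 0.11156946
time_s: 22.5
position: [0.4405, -0.2514, 0.1091]
ee_rot: [[0.275, 0.962, 0.002], [0.962, -0.275, -0.002], [-0.001, 0.003, -1.0]]
ft_force: [-0.8, 0.1, -0.4]
width: 0.007
gripper_force: 0.0
[ 0.44054512 -0.25140768  0.10907726] [-41.19   1.71 118.76  -0.    59.34 -25.24]
276 [ 0.4208 -0.2838 -0.0011] [ 4.398e-01 -2.886e-01  4.000e-04]
282 [ 0.438  -0.2397  0.1302] [ 0.4477 -0.2426  0.13  ]
288 [ 0.4384 -0.2392  0.1378] [ 0.4475 -0.2419  0.1376]
294 [ 0.4385 -0.2395  0.143 ] [ 0.4474 -0.2417  0.1436]
300 [ 0.4386 -0.2394  0.1485] [ 0.4473 -0.2414  0.1495]
306 [ 0.4387 -0.2398  0.1527] [ 0.447  -0.2419  0.1531]
312 [ 0.439  -0.2393  0.1583] [ 0.4468 -0.2421  0.1573]
318 [ 0.439  -0.2395  0.1622] [ 0.4467 -0.2415  0.1625]
[ 549.9 -229.1] L 35.5 W 14.8 ang -7.0 z 0.0459 n 1411
[ 440.6 -249.6] L 33.6 W 14.9 ang -14.4 z 0.0459 n 1190
[ 492.9 -373.2] L 14.3 W 11.4 ang -20.5 z 0.0458 n 188
```

```bash
python3 -m creep '0 0 -1 .2 0 0 .75;0 0 -1 .2 0 0 .75;0 0 -1 .2 0 0 .75;0 0 -1 .2 0 3 .75;0 0 -1 .2 0 6 .75;0 0 -1 .2 0 8.5 .75;0 0 -1 .2 0 10.5 .75;0 0 -1 .2 0 11.5 .75;0 0 -1 .2 0 12 .75;0 0 -1 .2 0 12 .75;0 0 -1 .2 0 12 .75'
```

```text
time_s: 23.65
position: [0.4411, -0.2495, -0.0115]
ee_rot: [[0.258, 0.966, 0.001], [0.966, -0.258, -0.001], [-0.001, 0.002, -1.0]]
ft_force: [0.4, 0.4, 0.7]
width: 0.751
gripper_force: 0.0
```

Free descent; the real fingertips sit about 27 mm higher than the readout suggests. Close and lift.

```bash
python3 -m creep '0 0 0 0 0 0 0;0 0 0 0 0 0 0;0 0 0 0 0 0 0;0 0 0 0 0 0 0;0 0 0 0 0 0 0;0 0 0 0 0 0 0;0 0 0 0 0 -3 0;0 0 0 0 0 -6 0;0 0 0 0 0 -8 0;0 0 0 0 0 -8 0'; python3 - <<'E'
from h import *
s=readout.get_state();a=shot('wrist');z=s['position'][2];x,y=s['position'][:2]
rects(*a,z+.053,z+.063,z+.058,(x-.04,x+.04,y-.03,y+.03))
go(.4857,-.0173,z,2.7)
E
```

```text
time_s: 24.65
position: [0.442, -0.2502, 0.0702]
ee_rot: [[0.258, 0.966, 0.004], [0.966, -0.258, -0.004], [-0.003, 0.005, -1.0]]
ft_force: [0.4, 0.5, -1.1]
width: 0.53
gripper_force: 61.9
[ 433.4 -245.9] L 59.4 W 23.3 ang -15.1 z 0.1264 n 7176
[ 466.  -251.9] L 24.6 W 15.3 ang 35.3 z 0.1273 n 848
[ 402.1 -235. ] L 4.8 W 2.2 ang -0.9 z 0.1318 n 65
row [  0.11   0.08 -17.64] [23.57 -1.64 -0.22] now [ 0.4408 -0.2492  0.0683] yaw -14.94
```

```bash
python3 -m creep '0 0 -3 4 -.3 -.5 0;0 0 -6 8.5 -.6 -1 0;0 0 -10 13 -.9 -1 0;0 0 -14 17 -1.2 -1 0;0 0 -17.6 20.5 -1.4 -1 0;0 0 -17.6 23 -1.6 -1 0;0 0 -17.6 23.6 -1.6 -1 0;0 0 -17.6 23.6 -1.6 -1 0;0 0 -17.6 23.6 -1.6 -1 0'; python3 - <<'E'
from h import *
a=shot('wrist','w6.png');s=readout.get_state();z=s['position'][2]
print('row tops');rects(*a,.0565,.061,.058,(.44,.53,-.12,.18))
print('all');rects(*a,.05,.061,.058,(.44,.53,-.12,.18))
go(.4857,-.0173,z,2.7)
E
```

```text
time_s: 25.6
position: [0.4851, -0.0173, 0.0766]
ee_rot: [[-0.046, 0.999, -0.002], [0.999, 0.046, -0.0], [0.0, -0.002, -1.0]]
ft_force: [0.3, -0.3, -0.7]
width: 0.534
gripper_force: 62.0
row tops
[479.1 104.6] L 33.6 W 3.8 ang 2.6 z 0.0581 n 764
[481.4  58.4] L 33.8 W 14.0 ang 3.9 z 0.0581 n 2312
[484.2   6.9] L 33.9 W 14.3 ang 2.6 z 0.0580 n 1896
all
[479.1 100.9] L 44.4 W 11.1 ang 2.6 z 0.0549 n 2855
[481.5  58.1] L 44.5 W 24.2 ang 2.6 z 0.0557 n 5180
[484.3   8. ] L 44.5 W 25.0 ang 2.6 z 0.0557 n 4192
row [-0.08 -0.   -0.11] [ 0.04  0.04 -0.  ] now [ 0.4853 -0.0177  0.0769] yaw 2.59
```

View pics/w6.png

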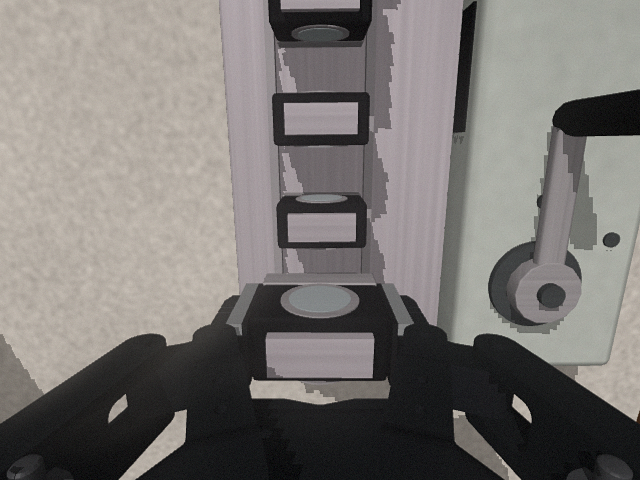

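```bash
cat >> h.py <<'E'
def held(a,top):
    "centre of the bright top plate of the held cassette (top = its height), from brightness"
    im,d,K,E=a; s=readout.get_state(); x,y=s['position'][:2]; P=cloud(d,K,E)
    m=(abs(P[...,2]-top)<.006)&(np.hypot(P[...,0]-x,P[...,1]-y)<.028)&(im.min(2)>110)
    m=cv2.morphologyEx(m.astype(np.uint8),cv2.MORPH_OPEN,np.ones((5,5)))
    v,u=np.nonzero(m); z=np.median(P[v,u][:,2]); p=ray(np.c_[u,v],z,K,E)[:,:2]
    c,wh,an=cv2.minAreaRect((p*1000).astype(np.float32)); print('held',np.round(c,1),np.round(wh,1),round(an,1),'z',z.round(4),'tcp',np.round(s['position'],4))
E
python3 - <<'E'
from h import *
held(shot('wrist'),.134)
E
```

```text
held [489.5 -17. ] [43.5 18.1] 6.9 z 0.1338 tcp [ 0.4854 -0.0178  0.0771]
```

```bash
sed -i 's/np.hypot(P\[...,0\]-x,P\[...,1\]-y)<.028)/abs(P[...,0]-x)<.014)\&(abs(P[...,1]-y)<.02)/' h.py
python3 - <<'E'
from h import *
held(shot('wrist'),.134)
E
```

```text
held [485.7 -17.7] [28.2 15.7] 2.6 z 0.1341 tcp [ 0.4856 -0.0178  0.0773]
```

```bash
python3 -m creep '0 0 0 -.05 0 1 0;0 0 0 -.05 0 2 0;0 0 0 -.05 0 3 0;0 0 0 -.05 0 4 0;0 0 0 -.05 0 5 0;0 0 0 -.05 0 6 0;0 0 0 -.05 0 6.6 0;0 0 0 -.05 0 7 0;0 0 0 -.05 0 7.3 0;0 0 0 -.05 0 7.3 0'
```

```text
time_s: 26.75
position: [0.4858, -0.0172, 0.0044]
ee_rot: [[-0.046, 0.999, -0.0], [0.999, 0.046, 0.0], [0.0, -0.0, -1.0]]
ft_force: [-0.7, 0.2, -1.6]
width: 0.532
gripper_force: 62.0
```

Free of contact; finish, release to 0.7, rise.

```bash
python3 -m creep '0 0 0 0 0 .2 0;0 0 0 0 0 .4 0;0 0 0 0 0 .45 0;0 0 0 0 0 .45 0;0 0 0 0 0 .45 .7;0 0 0 0 0 .45 .7;0 0 0 0 0 .45 .7;0 0 0 0 0 -1 .7;0 0 0 0 0 -4 .7;0 0 0 0 0 -8 .7;0 0 0 0 0 -12 .7;0 0 0 0 0 -12 .7;0 0 0 0 0 -12 .7'; python3 - <<'E'
from h import *
a=shot('wrist')
print('row tops');rects(*a,.0565,.061,.058,(.44,.53,-.12,.18))
go(.5499,-.2293,.10,-7.1)
im,d,K,E=shot('top');rects(im,d,K,E,.018,.034,.028,(.33,.6,.2,.45),200)
E
```

```text
time_s: 28.05
position: [0.4865, -0.0174, 0.1256]
ee_rot: [[-0.046, 0.999, 0.003], [0.999, 0.046, -0.001], [-0.001, 0.003, -1.0]]
ft_force: [0.4, 0.8, -0.6]
width: 0.703
gripper_force: 0.0
row tops
[478.6 110.3] L 33.9 W 14.4 ang 2.7 z 0.0581 n 1754
[481.5  58.3] L 33.8 W 13.5 ang 2.6 z 0.0581 n 1402
[484.3   6.9] L 33.5 W 14.0 ang 2.6 z 0.0580 n 1187
[485.8 -17.5] L 33.8 W 14.1 ang 2.6 z 0.0580 n 1102
[487.  -44.8] L 33.5 W 14.2 ang 2.6 z 0.0579 n 1027
[488.5 -69.6] L 33.7 W 15.0 ang 2.5 z 0.0579 n 976
row [-0.05 -0.01  9.76] [-21.49   5.47   2.38] now [ 0.4853 -0.0172  0.1239] yaw 2.66
[453.5 331.1] L 159.8 W 132.8 ang -10.4 z 0.0274 n 864
```

```bash
python3 -m creep '0 0 3 -4 1 0 .75;0 0 6 -8.5 2.2 0 .75;0 0 9.8 -13 3.3 0 .75;0 0 9.8 -17.5 4.5 0 .75;0 0 9.8 -21.5 5.5 0 .75;0 0 9.8 -21.5 5.5 0 .75;0 0 9.8 -21.5 5.5 0 .75;0 0 9.8 -21.5 5.5 0 .75'; python3 - <<'E'
from h import *
a=shot('wrist')
r=rects(*a,.0435,.05,.046,(.5,.6,-.29,-.15))
go(*r[0][0],-.0115,r[0][3])
E
```

```text
time_s: 28.95
position: [0.5496, -0.228, 0.1228]
ee_rot: [[0.124, 0.992, -0.003], [0.992, -0.124, 0.002], [0.002, -0.003, -1.0]]
ft_force: [-0.0, 0.1, -0.4]
width: 0.747
gripper_force: 0.0
[ 550.4 -228.6] L 33.6 W 14.6 ang -7.1 z 0.0459 n 1033
row [-0.14 -0.08  0.  ] [-0.09  0.11 13.48] now [ 0.5498 -0.2278  0.1233] yaw -7.07
```

```bash
python3 -m creep '0 0 0 -.1 .1 3 .75;0 0 0 -.1 .1 6 .75;0 0 0 -.1 .1 9 .75;0 0 0 -.1 .1 11.5 .75;0 0 0 -.1 .1 13 .75;0 0 0 -.1 .1 13.5 .75;0 0 0 -.1 .1 13.5 .75;0 0 0 -.1 .1 13.5 0;0 0 0 -.1 .1 13.5 0;0 0 0 -.1 .1 13.5 0;0 0 0 -.1 .1 13.5 0;0 0 0 -.1 .1 13.5 0;0 0 0 -.1 .1 13.5 0;0 0 0 -.1 .1 10.5 0;0 0 0 -.1 .1 7.5 0;0 0 0 -.1 .1 5 0;0 0 0 -.1 .1 4.5 0;0 0 0 -.1 .1 4.5 0'; python3 - <<'E'
from h import *
go(.4828,.0326,.0765,2.7)
E
```

```text
time_s: 30.8
position: [0.5518, -0.2308, 0.08]
ee_rot: [[0.124, 0.992, 0.001], [0.992, -0.124, -0.001], [-0.001, 0.001, -1.0]]
ft_force: [-1.0, -0.1, -0.6]
width: 0.533
gripper_force: 61.9
row [ 0.07  0.04 -9.84] [ 25.28 -10.12   0.33] now [ 0.5518 -0.2308  0.08  ] yaw -7.14
```

```bash
python3 -m creep '0 0 -2 4 -1.6 .1 0;0 0 -4 8.5 -3.6 .2 0;0 0 -7 13 -5.4 .3 0;0 0 -9.8 17.5 -7.2 .3 0;0 0 -9.8 22 -9 .3 0;0 0 -9.8 25 -10.1 .3 0;0 0 -9.8 25.2 -10.1 .3 0;0 0 -9.8 25.2 -10.1 .3 0;0 0 -9.8 25.2 -10.1 .3 0'; python3 - <<'E'
from h import *
s=readout.get_state()
a=shot('wrist');held(a,s['position'][2]+.057)
rects(*a,.0565,.061,.058,(.44,.53,-.12,.18))
go(.4828,.0326,.0045,2.7)
E
```

```text
time_s: 31.7
position: [0.4825, 0.0313, 0.0757]
ee_rot: [[-0.046, 0.999, -0.001], [0.999, 0.046, -0.0], [-0.0, -0.001, -1.0]]
ft_force: [-0.2, -0.5, -1.6]
width: 0.527
gripper_force: 61.9
held [482.7  33.3] [28.2 15.5] 2.6 z 0.1302 tcp [0.4827 0.031  0.076 ]
[477.3 135. ] L 34.0 W 14.4 ang 2.6 z 0.0581 n 2719
[478.6 110.5] L 33.9 W 13.8 ang 2.6 z 0.0581 n 2374
[481.4  58.7] L 33.8 W 14.1 ang 2.6 z 0.0580 n 1918
[486.9 -42.1] L 33.4 W 10.6 ang 2.7 z 0.0578 n 769
row [-0.06  0.   -0.12] [0.16 0.02 7.15] now [0.4827 0.031  0.076 ] yaw 2.58
```

```bash
python3 -m creep '0 0 0 -.05 0 1 0;0 0 0 -.05 0 2 0;0 0 0 -.05 0 3 0;0 0 0 -.05 0 4 0;0 0 0 -.05 0 5 0;0 0 0 -.05 0 5.8 0;0 0 0 -.05 0 6.3 0;0 0 0 -.05 0 6.7 0;0 0 0 -.05 0 6.9 0;0 0 0 -.05 0 6.9 0'
```

```text
time_s: 32.75
position: [0.4828, 0.0315, 0.0076]
ee_rot: [[-0.046, 0.999, -0.0], [0.999, 0.046, -0.0], [-0.0, -0.0, -1.0]]
ft_force: [0.2, -0.3, -1.1]
width: 0.534
gripper_force: 61.9
```

```bash
python3 -m creep '0 0 0 0 0 .2 0;0 0 0 0 0 .35 0;0 0 0 0 0 .45 0;0 0 0 0 0 .45 0' ; python3 -m creep '0 0 0 0 0 0 .7;0 0 0 0 0 0 .7;0 0 0 0 0 0 .7;0 0 0 0 0 -1 .7;0 0 0 0 0 -4 .7;0 0 0 0 0 -8 .7;0 0 0 0 0 -12 .7;0 0 0 0 0 -12 .7;0 0 0 0 0 -12 .7'; python3 - <<'E'
from h import *
a=shot('wrist')
print('row tops');rects(*a,.0565,.061,.058,(.44,.53,-.12,.18))
im,d,K,E=shot('top');rects(im,d,K,E,.018,.034,.028,(.33,.6,.2,.45),200)
r=rects(im,d,K,E,.043,.05,.046,(.4,.6,-.43,-.3),20)
go(.4875,-.3675,.125,-18)
E
```

```text
time_s: 33.15
position: [0.483, 0.0315, 0.0035]
ee_rot: [[-0.046, 0.999, 0.0], [0.999, 0.046, -0.0], [-0.0, 0.0, -1.0]]
ft_force: [-2.1, -0.2, 0.9]
width: 0.533
gripper_force: 62.1
time_s: 34.05
position: [0.4837, 0.0314, 0.1249]
ee_rot: [[-0.046, 0.999, 0.004], [0.999, 0.046, -0.001], [-0.001, 0.004, -1.0]]
ft_force: [0.3, 0.2, -1.2]
width: 0.7
gripper_force: 0.0
row tops
[477.4 135.1] L 33.9 W 14.2 ang 2.7 z 0.0581 n 1603
[478.6 110.5] L 33.7 W 13.4 ang 2.7 z 0.0581 n 1422
[481.3  58.4] L 33.7 W 13.9 ang 2.6 z 0.0580 n 1181
[482.3  32.8] L 33.6 W 14.0 ang 2.6 z 0.0580 n 1146
[484.4   7.2] L 33.7 W 14.1 ang 2.5 z 0.0579 n 1033
[485.8 -17.4] L 33.9 W 14.9 ang 2.5 z 0.0579 n 983
[487.2 -44.5] L 33.7 W 14.9 ang 2.5 z 0.0579 n 921
[488.2 -69.2] L 33.2 W 15.4 ang 4.0 z 0.0578 n 830
[453.5 330.9] L 159.8 W 133.1 ang -10.4 z 0.0274 n 859
[ 484.4 -368.6] L 44.7 W 24.6 ang -16.4 z 0.0460 n 181
row [-0.12 -0.   20.66] [-39.9   -1.28  -0.3 ] now [0.4818 0.0316 0.1221] yaw 2.66
```

Next, the third cassette near (0.485, -0.368).

```bash
python3 -m creep '0 0 3 -4.5 -.2 0 .75;0 0 6 -9.5 -.5 0 .75;0 0 9 -14.5 -.7 0 .75;0 0 12 -19.5 -.9 0 .75;0 0 15 -24.5 -1.1 0 .75;0 0 18 -29.5 -1.3 0 .75;0 0 20.6 -34.5 -1.5 0 .75;0 0 20.6 -38 -1.6 0 .75;0 0 20.6 -39.9 -1.6 0 .75;0 0 20.6 -39.9 -1.6 0 .75;0 0 20.6 -39.9 -1.6 0 .75'; python3 - <<'E'
from h import *
a=shot('wrist')
r=rects(*a,.0435,.05,.046,(.43,.55,-.43,-.3))
go(*r[0][0],-.0105,r[0][3])
E
```

```text
time_s: 35.25
position: [0.4848, -0.3663, 0.1216]
ee_rot: [[0.308, 0.951, -0.002], [0.951, -0.308, 0.003], [0.002, -0.003, -1.0]]
ft_force: [0.4, 0.3, -1.3]
width: 0.747
gripper_force: 0.0
[ 484.2 -368.6] L 34.8 W 15.2 ang -16.7 z 0.0459 n 1075
row [-0.13 -0.1  -1.14] [-0.31  0.04 13.24] now [ 0.485  -0.3659  0.1219] yaw -17.88
```

```bash
python3 -m creep '0 0 -1 -.25 0 3 .75;0 0 -1 -.25 0 6 .75;0 0 -1 -.25 0 9 .75;0 0 -1 -.25 0 11.5 .75;0 0 -1 -.25 0 13 .75;0 0 -1 -.25 0 13.3 .75;0 0 -1 -.25 0 13.3 .75;0 0 -1 -.25 0 13.3 0;0 0 -1 -.25 0 13.3 0;0 0 -1 -.25 0 13.3 0;0 0 -1 -.25 0 13.3 0;0 0 -1 -.25 0 13.3 0;0 0 -1 -.25 0 13.3 0;0 0 -1 -.25 0 10.5 0;0 0 -1 -.25 0 7.5 0;0 0 -1 -.25 0 5 0;0 0 -1 -.25 0 4.5 0;0 0 -1 -.25 0 4.5 0'; python3 - <<'E'
from h import *
go(.4802,.084,.0765,2.7)
E
```

```text
time_s: 37.1
position: [0.4847, -0.3705, 0.0786]
ee_rot: [[0.292, 0.957, 0.001], [0.957, -0.292, -0.001], [-0.001, 0.001, -1.0]]
ft_force: [-0.5, 0.0, -0.8]
width: 0.529
gripper_force: 61.8
row [  0.07   0.06 -19.65] [ 43.35 -13.68   0.16] now [ 0.4847 -0.3705  0.0786] yaw -16.95
```

```bash
python3 -m creep '0 0 -2 4 -1.3 0 0;0 0 -4 8.5 -2.7 0 0;0 0 -7 13 -4.1 0 0;0 0 -10 17.5 -5.5 0 0;0 0 -13 22 -6.9 0 0;0 0 -16 26.5 -8.4 0 0;0 0 -19.6 31 -9.8 0 0;0 0 -19.6 35.5 -11.2 0 0;0 0 -19.6 40 -12.6 0 0;0 0 -19.6 43.3 -13.7 0 0;0 0 -19.6 43.3 -13.7 0 0;0 0 -19.6 43.3 -13.7 0 0;0 0 -19.6 43.3 -13.7 0 0'; python3 - <<'E'
from h import *
s=readout.get_state()
a=shot('wrist','w7.png');held(a,s['position'][2]+.056)
rects(*a,.0565,.061,.058,(.44,.53,-.12,.18))
go(.4802,.084,.0045,2.7)
E
```

```text
time_s: 38.4
position: [0.4788, 0.0832, 0.0769]
ee_rot: [[-0.046, 0.999, -0.002], [0.999, 0.046, -0.0], [-0.0, -0.002, -1.0]]
ft_force: [0.9, -0.6, -1.1]
width: 0.529
gripper_force: 62.0
held [479.1  85.8] [28.3 15.6] 2.7 z 0.1306 tcp [0.4792 0.0829 0.0772]
[477.3 135.4] L 34.0 W 13.9 ang 3.8 z 0.0580 n 2064
[478.7 110.4] L 33.9 W 14.2 ang 2.6 z 0.0580 n 1900
[483.9   9.4] L 33.4 W 11.6 ang 4.0 z 0.0578 n 841
row [-0.09  0.01 -0.13] [0.11 0.12 7.27] now [0.4792 0.0829 0.0772] yaw 2.57
```

```bash
python3 -m creep '0 0 0 -.13 .1 0 0;0 0 0 -.13 .1 1 0;0 0 0 -.13 .1 2 0;0 0 0 -.13 .1 3 0;0 0 0 -.13 .1 4 0;0 0 0 -.13 .1 5 0;0 0 0 -.13 .1 5.8 0;0 0 0 -.13 .1 6.3 0;0 0 0 -.13 .1 6.7 0;0 0 0 -.13 .1 6.9 0;0 0 0 -.13 .1 6.9 0'; python3 -m creep '0 0 0 0 0 .2 0;0 0 0 0 0 .3 0;0 0 0 0 0 .4 0;0 0 0 0 0 .4 0'
```

```text
time_s: 39.55
position: [0.4807, 0.0827, 0.0091]
ee_rot: [[-0.046, 0.999, -0.0], [0.999, 0.046, -0.0], [-0.0, -0.0, -1.0]]
ft_force: [0.9, 0.2, -2.0]
width: 0.531
gripper_force: 62.0
time_s: 39.95
position: [0.4806, 0.0827, 0.0051]
ee_rot: [[-0.046, 0.999, -0.0], [0.999, 0.046, -0.0], [0.0, -0.0, -1.0]]
ft_force: [0.6, -0.2, -2.0]
width: 0.532
gripper_force: 62.0
```

```bash
python3 -m creep '0 0 0 0 0 .1 0;0 0 0 0 0 .1 0;0 0 0 0 0 .1 .7;0 0 0 0 0 .1 .7;0 0 0 0 0 .1 .7;0 0 0 0 0 -1 .7;0 0 0 0 0 -4 .7;0 0 0 0 0 -8 .7;0 0 0 0 0 -12 .7;0 0 0 0 0 -12 .7;0 0 0 0 0 -12 .7'; python3 - <<'E'
from h import *
a=shot('wrist','w8.png')
print('row tops');rects(*a,.0565,.061,.058,(.44,.53,-.12,.18))
print('post');rects(*a,.1,.11,.1055,(.53,.66,0,.18),10)
im,d,K,E=shot('top');rects(im,d,K,E,.018,.034,.028,(.33,.6,.2,.45),200)
print('post');rects(im,d,K,E,.09,.115,.1055,(.53,.66,0,.18),4)
E
```

```text
time_s: 41.05
position: [0.4817, 0.0827, 0.1271]
ee_rot: [[-0.046, 0.999, 0.004], [0.999, 0.046, -0.0], [-0.0, 0.004, -1.0]]
ft_force: [-0.4, -0.6, -0.8]
width: 0.703
gripper_force: 0.0
row tops
[477.2 135.5] L 33.7 W 13.8 ang 2.6 z 0.0580 n 1291
[478.6 110.6] L 34.0 W 14.0 ang 2.6 z 0.0580 n 1207
[480.2  84.9] L 33.8 W 14.1 ang 2.6 z 0.0580 n 1106
[481.4  59. ] L 33.5 W 14.2 ang 2.5 z 0.0579 n 1031
[482.3  33.1] L 33.8 W 14.2 ang 2.5 z 0.0579 n 970
[484.1   7.4] L 33.2 W 14.2 ang 2.5 z 0.0579 n 875
[485.8 -16.8] L 33.8 W 14.9 ang 2.5 z 0.0579 n 810
post
[593.9  65.5] L 18.5 W 14.8 ang -41.0 z 0.1044 n 701
[453.5 330.9] L 159.8 W 133.1 ang -10.4 z 0.0273 n 876
post
[596.8  62.5] L 14.1 W 14.0 ang -0.7 z 0.1056 n 54
```

View pics/w8.png

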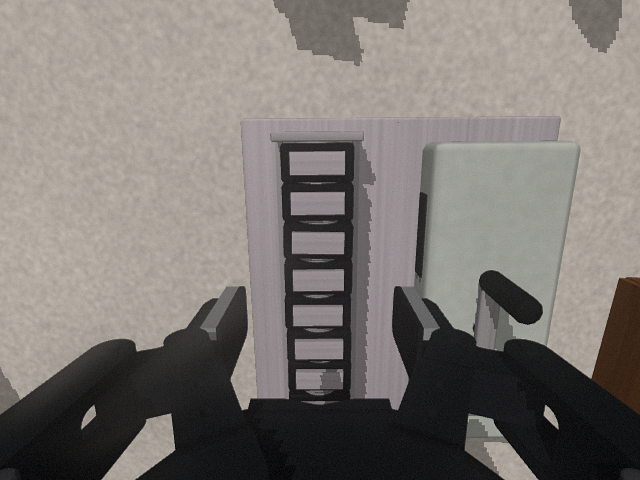

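```bash
python3 -c "
from h import *
go(.596,.0635,.125,2.6)"
```

```text
row [-0.11 -0.01  0.06] [-2.46 11.53 -0.1 ] now [0.4797 0.0827 0.1242] yaw 2.66
```

```bash
python3 -m creep '0 0 0 -1 4 0 .6;0 0 0 -2 8 0 .6;0 0 0 -2.5 11.5 0 .6;0 0 0 -2.5 11.5 0 .6;0 0 0 -2.5 11.5 0 .6'; python3 - <<'E'
from h import *
s=readout.get_state();a=shot('wrist');P=cloud(*a[1:]);print(s['position'])
m=(P[...,2]>.085)&(P[...,2]<.11)&(P[...,0]>.575)&(P[...,0]<.62)&(P[...,1]>.03)&(P[...,1]<.1)
q=P[m];print(len(q),q.min(0),q.max(0))
print('top face');rects(*a,.104,.108,.1055,(.57,.63,.03,.1),10)
print('hub');rects(*a,.066,.08,.07,(.57,.63,-.06,.02),10)
go(.596,.0635,.05,2.6)
E
```

```text
time_s: 41.65
position: [0.5954, 0.063, 0.1226]
ee_rot: [[-0.046, 0.999, -0.005], [0.999, 0.046, 0.0], [0.001, -0.005, -1.0]]
ft_force: [-0.8, -0.4, -0.0]
width: 0.601
gripper_force: 0.0
[0.59539024 0.06298428 0.12256663]
935 [0.58831906 0.05655629 0.08505882] [0.60422847 0.07215437 0.10726131]
top face
[596.   64.4] L 14.5 W 14.1 ang -40.2 z 0.1053 n 581
hub
[600.9 -18.3] L 12.1 W 11.3 ang -87.2 z 0.0669 n 210
row [-0.27 -0.03  0.06] [0.02 0.15 7.29] now [0.5949 0.0632 0.1229] yaw 2.66
```

Post at (0.596, 0.0643), confirmed against the hub (83–85 mm away). Descend around it and narrow the cage.

```bash
python3 -m creep '0 0 0 .1 .1 2.5 .6;0 0 0 .1 .1 5 .6;0 0 0 .1 .1 7 .6;0 0 0 .1 .1 7.3 .6;0 0 0 .1 .1 7.3 .6;0 0 0 .1 .1 7.3 .3;0 0 0 .1 .1 7.3 .3;0 0 0 .1 .1 7.3 .3;0 0 0 .1 .1 7.3 .3;0 0 0 .1 .1 7.3 .3'
```

```text
time_s: 42.7
position: [0.5979, 0.0641, 0.0525]
ee_rot: [[-0.046, 0.999, 0.001], [0.999, 0.046, -0.0], [-0.0, 0.001, -1.0]]
ft_force: [0.3, -0.3, 1.1]
width: 0.298
gripper_force: 0.0
```

```bash
python3 -m creep '0 0 0 0 .5 0 .3;0 0 5 -.08 1.24 0 .3;0 0 10 -.22 1.97 0 .3;0 0 15 -.42 2.68 0 .3;0 0 20 -.68 3.38 0 .3;0 0 25 -1.01 4.05 0 .3;0 0 30 -1.39 4.68 0 .3;0 0 35 -1.82 5.29 0 .3;0 0 40 -2.31 5.85 0 .3;0 0 45 -2.84 6.36 0 .3;0 0 50 -3.42 6.83 0 .3;0 0 55 -4.03 7.25 0 .3;0 0 57 -4.3 7.4 0 .3;0 0 57 -4.3 7.4 0 .3;0 0 57 -4.3 7.4 0 .3'; python3 -c "
from h import *
a=shot('wrist');rects(*a,.104,.108,.1055,(.6,.72,-.03,.1),10)"
```

```text
time_s: 44.2
position: [0.6723, 0.0265, 0.0519]
ee_rot: [[0.813, 0.583, -0.005], [0.583, -0.813, 0.003], [-0.002, -0.006, -1.0]]
ft_force: [-4.2, 4.7, 3.9]
width: 0.301
gripper_force: 3.3
[664.1  38. ] L 23.7 W 6.6 ang 46.9 z 0.1061 n 528
[680.6  15.2] L 23.5 W 7.7 ang 22.1 z 0.1060 n 538
[669.6  30.7] L 14.9 W 14.3 ang 51.2 z 0.1052 n 1365
```

```bash
python3 -m creep '0 0 1 0 .15 0 .3;0 0 2 0 .3 0 .3;0 0 2 0 .4 0 .3;0 0 2 0 .4 0 .3;0 0 2 0 .4 0 .3'; python3 -c "
from h import *
a=shot('wrist');rects(*a,.104,.108,.1055,(.6,.72,-.03,.1),600)"
```

```text
time_s: 44.75
position: [0.6734, 0.0245, 0.0518]
ee_rot: [[0.832, 0.554, -0.008], [0.554, -0.832, 0.005], [-0.004, -0.009, -1.0]]
ft_force: [-7.2, 7.2, 4.9]
width: 0.302
gripper_force: 5.0
[670.4  31.8] L 24.0 W 19.4 ang 44.9 z 0.1055 n 1905
```

```bash
python3 -m creep '0 0 0 0 .2 0 .3;0 0 0 0 .4 0 .3;0 0 0 0 .4 0 .3;0 0 0 0 .4 0 .3'
```

```text
time_s: 45.2
position: [0.6736, 0.0242, 0.0516]
ee_rot: [[0.832, 0.554, -0.013], [0.554, -0.832, 0.01], [-0.005, -0.016, -1.0]]
ft_force: [-12.0, 15.8, 7.9]
width: 0.3
gripper_force: 9.3
```

```bash
python3 -m creep '0 0 0 0 -.6 0 .3;0 0 -5 0 -1.34 0 .3;0 0 -10 0 -2.09 0 .3;0 0 -15 -.13 -2.82 0 .3;0 0 -20 -.31 -3.54 0 .3;0 0 -25 -.54 -4.25 0 .3;0 0 -30 -.84 -4.93 0 .3;0 0 -35 -1.19 -5.58 0 .3;0 0 -40 -1.6 -6.2 0 .3;0 0 -45 -2.07 -6.79 0 .3;0 0 -50 -2.58 -7.33 0 .3;0 0 -55 -3.13 -7.82 0 .3;0 0 -59 -3.61 -8.18 0 .3;0 0 -59 -3.61 -8.18 0 .3;0 0 -59 -3.61 -8.18 0 .3'
```

```text
time_s: 46.7
position: [0.6022, 0.0662, 0.0516]
ee_rot: [[-0.045, 0.999, -0.002], [0.999, 0.045, 0.0], [0.0, -0.002, -1.0]]
ft_force: [-2.7, 0.3, -1.3]
width: 0.305
gripper_force: 0.9
```

```bash
python3 -m creep '0 0 0 0 -.3 0 .4;0 0 0 0 -.6 0 .6;0 0 0 0 -.6 0 .6;0 0 0 0 -.6 0 .6;0 0 0 0 -.6 -3 .6;0 0 0 0 -.6 -7 .6;0 0 0 0 -.6 -11 .6;0 0 0 0 -.6 -11 .6;0 0 0 0 -.6 -11 .6'; python3 - <<'E'
from h import *
a=shot('wrist');print('post');rects(*a,.104,.108,.1055,(.57,.63,.03,.1),10)
go(.45,-.2,.2,2.6)
E
```

```text
time_s: 47.6
position: [0.5978, 0.0657, 0.1639]
ee_rot: [[-0.046, 0.999, 0.004], [0.999, 0.046, -0.0], [-0.0, 0.004, -1.0]]
ft_force: [0.6, 0.1, 0.4]
width: 0.6
gripper_force: 0.0
post
[596.4  64.1] L 14.1 W 14.0 ang 17.1 z 0.1053 n 393
row [0.   0.   0.05] [-25.87 -15.88  -3.8 ] now [0.5966 0.0658 0.1619] yaw 2.65
```

Lever is back at rest. Move clear and do a last check.

```bash
python3 -m creep '0 0 0 0 0 -4 .6;0 0 0 -5 -3 -4 .6;0 0 0 -10 -6 -4 .6;0 0 0 -15 -9 -4 .6;0 0 0 -20 -12 -4 .6;0 0 0 -25 -13 -4 .6;0 0 0 -25 -13 -4 .6;0 0 0 -25 -13 -4 .6'; python3 - <<'E'
from h import *
im,d,K,E=shot('top');print('tray');rects(im,d,K,E,.018,.034,.028,(.33,.6,.2,.45),200);rects(im,d,K,E,.06,.09,.075,(.33,.6,.2,.45),10)
print('row');rects(im,d,K,E,.053,.062,.058,(.43,.53,-.12,.18),10)
cv2.imwrite('pics/fin.png',cv2.resize(im[150:350,100:520],(800,381),interpolation=3))
E
```

```text
time_s: 48.45
position: [0.4765, -0.1929, 0.2]
ee_rot: [[-0.041, 0.999, -0.003], [0.999, 0.041, 0.001], [0.001, -0.003, -1.0]]
ft_force: [-0.0, 1.3, 1.0]
width: 0.6
gripper_force: 0.0
tray
[453.5 330.9] L 159.9 W 133.1 ang -10.4 z 0.0273 n 868
[461.6 364.6] L 45.1 W 15.3 ang -9.0 z 0.0731 n 163
[456.7 322.8] L 45.3 W 15.1 ang -10.3 z 0.0732 n 159
[449.  284.8] L 46.3 W 14.3 ang -10.5 z 0.0735 n 157
row
[483.5  31.4] L 230.1 W 46.3 ang -87.0 z 0.0571 n 2090
```

View pics/fin.png

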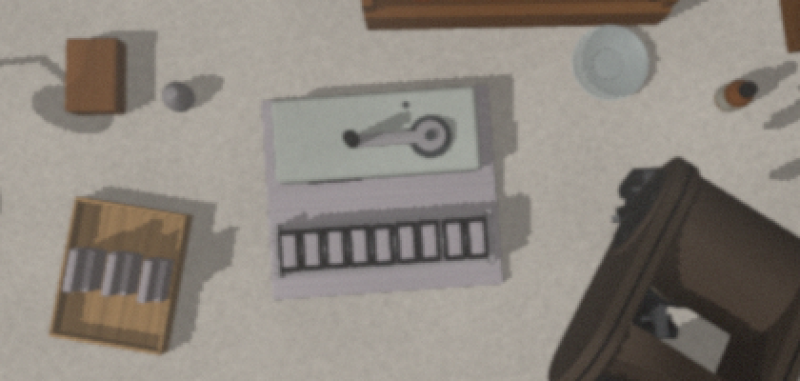

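The final picture shows nine cassettes filling the row (x 280–485, y 245), three blanks in the tray (65–170, 275), the lever back at rest (350, 137), and the bystanders where they were.

```bash
python3 -c "
from rig import manip
print(manip.job_done())"
```

```text
the job is handed in; nothing more can be done
None
```

I handed the job in at about 48 s of the 192 s allowed: all three blanks are standing in the tray, the three cassettes are seated in the gaps (tops level with their neighbours), and the lever was pushed to its stop and is back at rest. The first two tries at one cassette closed on its top because the fingertips sit about 27 mm higher than the readout implies; that pressed on it with about 18 N and moved it a few millimetres on the bench.

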